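# Unlock and open the conveyor drive box

### The job

Two grey sheet-metal drive boxes with white top panels stand beside the mould conveyor, each locked by a key-operated cam latch. On the wider box, turn the key a full quarter turn clockwise (seen from above) to unlock it, then swing its panel up on its hinge until it stands upright, and leave it standing open. Leave the narrow box locked.

Things in the scene. Friction and masses are not known exactly. Their poses are not given: they have to be found in the camera images.
- wide_key (a joint): The key in the cam latch of the wide box, in rad: near 0 when locked (it may start up to 0.2), 1.57 (its stop) after a full quarter turn clockwise seen from above. It turns stiffly (about 0.06 N m) and stays where it is left. The cam keeps the panel shut until the key is past about 1.1.
- wide_key_grip (a point): Middle of the key's flat bow, on the key's upright axis, 26 mm above the panel's top. Bow: dark steel plate 36 mm long (x of this point), 9 mm thick (y), 14 to 40 mm above the panel; z up. The key stays in the lock. At 0 the bow points at the panel's free edge. It stands on the panel 41 mm in from that edge, 80 mm left (+y) of the box's middle.
- wide_panel (a joint): Opening angle of the wide box's top panel, in rad: 0 shut and level, 1.57 upright, 1.75 its stop. The hinge is stiff (0.5 N m, about 5 N at the bar in all when lifting) and the panel stays at any angle where it is let go.
- wide_bar (a point): Middle of the panel's pull bar: round steel, 12 mm thick, 110 mm long, parallel to the hinge, 34 mm beyond the panel's free edge (robot's side), 25 mm above its top face; ends joined to the panel. Pinch it from above; it can roll between the fingers as the panel turns up. 30 mm right (-y) of the box's middle; moves with the panel. y along the bar, x to the hinge, z out of the panel.
- wide_hinge (a point): Middle of the panel's hinge line, along its far edge, 80 mm above the table. y along the hinge, x away from the panel, z out of its top. Shut, the bar lies 200 mm to -x and 30 mm to +z of it; opening turns about +y, bar going up and over to +x. Box: 250 mm wide (y), 170 deep (x), 80 high, fixed to the table; panel 246 x 166 x 5 mm.
- narrow_key (a joint): The key of the narrow box (150 mm wide, otherwise alike, with a bar 60 mm long), in rad: 0 locked. A bystander: leave it locked.

How it is judged:
By the outcome, as a careful person would: the job done as asked, in the order asked, and still so for the second after the job is handed in, with the robot touching nothing.
It also fails if it takes over 48 s, if anything falls off the work surface, if the arm or the gripper's body presses on something with over 40 N, if the wrist force passes 120 N, or if a joint passes its speed limit or range.

### The arm

A 6-joint arm with a two-finger parallel gripper is mounted at the origin on the work surface. World frame = base frame: x ahead of the robot, y to its left, z up, the work surface at z = 0. Lengths are in m, angles in rad, forces in N, time in s.
With the tool pointing down it reaches from about 0.35 to 0.8 m from the base axis. Payload 7.3 kg.
Tool frame: the origin (TCP) lies midway between the tips of the shut fingers; the grasp point (between the pads) lies ctrl.hold_point_z behind it (ctrl.hold_point_z is the distance from the TCP to the grasp point, in m); z points along the fingers, y is the line along which they close (so a half turn about z gives the same grasp; the last joint's range is limited). The gripper opens to 85 mm and grips with 20 to 120 N. Pads are 22 mm wide; open, the fingers measure 114 mm over their backs; the gripper's body (76 mm by 85 mm) begins 54 mm behind the grasp point. The pads swing forward as they close: fully open they stand 13 mm farther back than shut.
Start: joints at [-1.406, 0.342, 1.524, -0, 1.275, -0.146], TCP at [0.161, -0.5, 0.231] pointing down, gripper open.
Joint ranges: [-2.53, 2.53], [-0.77, 2.02], [0.04, 2.7], [-1, 4.14], [0.28, 2.66], [-3.11, 3.11]. Speed limits (rad/s): [2.57, 2.57, 3.14, 3.14, 3.14, 3.14].

### API

Orientations are given as a unit quaternion [w, x, y, z].
In Python, from rig import readout, read_camera, get_calibration, ctrl gives the robot as it stands.
- The arm moves only by the tool carry_out, never from a script. Its argument "deltas" is a list of rows, each an object of numbers: "wx", "wy", "wz": the turn, a rotation vector about the tool's x, y, z as a fraction of full scale; "x", "y", "z": the shift along the tool's x, y, z as a fraction of full scale; "fingers": the opening, from 0 (shut) to 1 (fully open). In form: [{"wx": .., "wy": .., "wz": .., "x": .., "y": .., "z": .., "fingers": ..}, ...]. A call has exactly 8 rows; each row is the pose to reach, as a shift and turn from the pose commanded when the call began, along the tool's axes at that moment; what a row does not reach only later rows make up. Full scale, the value 1, is 500 mm for a shift and 90 degrees for a turn. A row lasts 1/10 s, in which the tool goes at most 50 mm and 8.59 degrees, less where a joint would pass 70% of its speed; a pose out of reach is approached as far as the arm can. A call with a number of a shift or a turn outside -1 to 1 is refused whole. A call with a gripper value outside its range is refused whole. The fingers move at their own pace and stop on an object; the grip force is fixed at half the most. Time passes only in rows, so rows that repeat a pose let the fingers close, or fill a call up. It gives the time, the measured TCP pose, the force, the opening and the grip force at its end, in the units of the state.
- readout.get_state(): the state, without advancing time (a new reading comes with each control period).
- read_camera(name): name is "side" or "top" or "wrist"; returns the picture (420x560x3 uint8, red, green, blue); there is no depth.
- get_calibration(name): a dict with "K" (3x3 intrinsics, pixels), "R" (3x3) and "t" (3): a world point X has camera coordinates R X + t. Camera axes: x right, y down, z forward; pixel columns grow to the right and rows downward; lengths in m; the calibration is good to about 2 mm. A picture is of the moment at which its call begins: read the wrist's pose just before it. get_calibration takes no time and is no camera call; for the wrist camera it gives the pose at the moment of the call.
- ctrl.finish_job(): hands the job in; it is judged then, once.
The state is a dict: "time": time; "joints": joint angles; "joint_vel": joint speeds; "joint_efforts": joint torques, N m; "tool_pos": TCP position; "tcp_rot": TCP orientation; "ft_force": force on the tool from outside, world axes, zero at the start; "moment": the same for the moment, N m; "opening": finger opening in m; "grasp_force": force on a finger pad.
Only numpy, scipy, OpenCV 4.12 (cv2) and the standard library are available. Lean on these libraries where they do the work, as an engineer would, in place of code of your own. Each camera call takes 0.05 s, during which the arm holds its last target. There are 200 camera calls.

## Working session

There is one attempt and no reset: what is moved stays moved. The work goes in short steps, Python scripts to look and compute and a tool call to move; the robot and the scene stay as the last step left them, time stands still between calls to the robot, and variables do not carry over. Pictures are saved under pics/ and viewed, at most 10 in all, crops included, and the job is handed in when it is done.

Besides the shell and the picture viewer there is one more tool, called after ">>>" as name(argument=value, ...) on one line, values as JSON. carry_out: Moves the arm, as the interface text tells. Shift numbers are shares of 500 mm and turn numbers shares of 90 degrees, none past 1 either way. Its arguments: {"type":"object","properties":{"deltas":{"type":"array"}},"required":["deltas"]}

```bash
mkdir -p pics; ls; python3 - <<'E'
from rig import *
import cv2
for n in ("top","side"):
    cv2.imwrite(f"pics/{n}0.png",read_camera(n)[:,:,::-1])
    c=get_calibration(n);print(n,c)
s=readout.get_state();print(s,ctrl.hold_point_z)
E
```

```text
pics
top {'K': array([[477.40296933,   0.        , 271.76719862],
       [  0.        , 477.40296933, 204.32096686],
       [  0.        ,   0.        ,   1.        ]]), 'R': array([[-0.00769613, -0.99993925, -0.00789048],
       [-0.983144  ,  0.00900784, -0.18261087],
       [ 0.18267085,  0.00635208, -0.98315361]]), 't': array([0.03349882, 0.58511006, 0.75641642])}
side {'K': array([[493.66621075,   0.        , 279.01913066],
       [  0.        , 493.66621075, 212.61375309],
       [  0.        ,   0.        ,   1.        ]]), 'R': array([[-0.9774997 , -0.20989339, -0.02095483],
       [-0.10040063,  0.55033083, -0.82888823],
       [ 0.18551025, -0.80813411, -0.55902165]]), 't': array([0.54131135, 0.14295348, 0.70934912])}
{'time': 0.1, 'joints': array([-1.40596231e+00,  3.42641010e-01,  1.52491180e+00, -5.73964833e-06,
        1.27542638e+00, -1.45991752e-01]), 'joint_vel': array([ 0.00074152, -0.00179911, -0.0045659 , -0.00079298,  0.00060475,
       -0.00044203]), 'joint_efforts': array([ 1.83019631e-03, -4.34447658e+01, -2.46490824e+01, -1.68629335e-04,
        4.71439838e-03,  7.87504462e-08]), 'tool_pos': array([ 0.16053234, -0.49947495,  0.2307051 ]), 'tcp_rot': array([-6.93209454e-04,  9.87947338e-01,  1.54788811e-01, -9.27609851e-06]), 'ft_force': array([-0.14632509,  0.26372455,  0.65400623]), 'moment': array([ 0.02744191,  0.02375538, -0.01134198]), 'grasp_force': 0.0, 'opening': 0.085253191416872} 0.0187
```

View pics/top0.png

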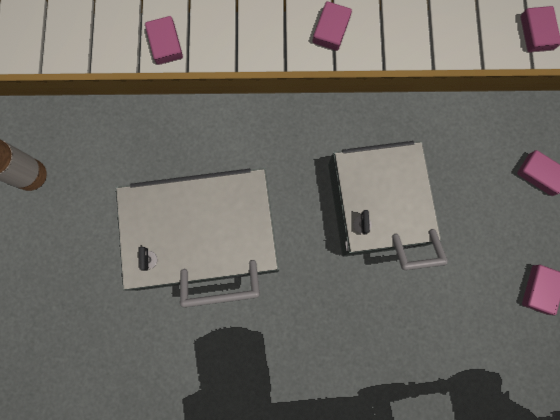

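View pics/side0.png

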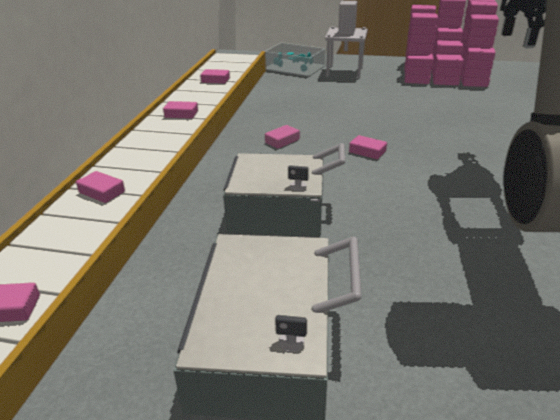

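The top view shows the wide box on the left, with panel corners near (118,187), (264,171), (276,269) and (124,287). Its key is near (145,258) and its bar runs (183,302) to (257,294). The narrow box is on the right. I'll enlarge a crop for exact pixels.

```bash
python3 - <<'E'
import cv2
i=cv2.imread("pics/top0.png")[160:315,105:290]
cv2.imwrite("pics/crop0.png",cv2.convertScaleAbs(cv2.resize(i,None,fx=3.8,fy=3.8,interpolation=cv2.INTER_CUBIC),alpha=1.4))
E
```

```text
(no output)
```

View pics/crop0.png

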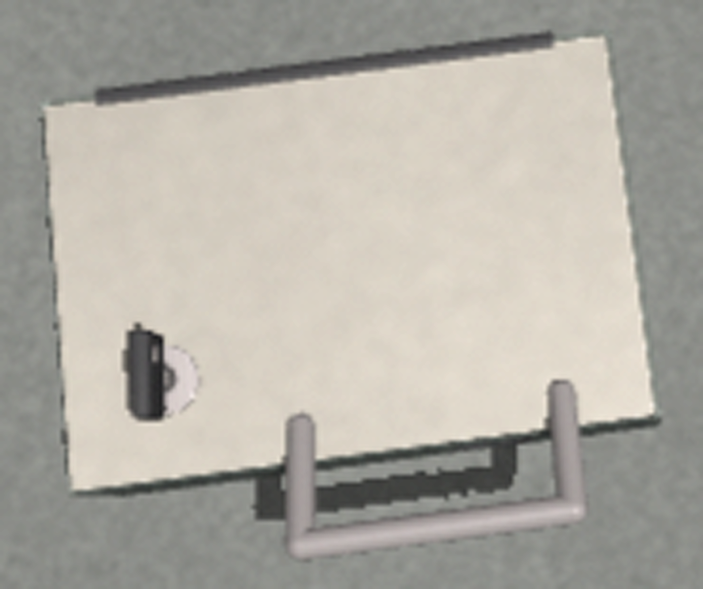

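```bash
cat > h.py <<'E'
import numpy as np
from rig import *
from scipy.optimize import least_squares
from scipy.spatial.transform import Rotation as Ro
def proj(X,c):
    p=(c["K"]@(c["R"]@np.asarray(X).T+c["t"][:,None])).T
    return p[:,:2]/p[:,2:]
def box2w(P,p):  # hinge frame -> world ; p=(hx,hy,yaw)
    return Ro.from_euler('z',p[2]).apply(P)+[p[0],p[1],.08]
def tool():
    s=readout.get_state(); q=s["tcp_rot"]
    return s,Ro.from_quat(np.r_[q[1:],q[0]])
E
python3 - <<'E'
from h import *
c=get_calibration("top")
# panel corners (top face 5 over hinge), bar ends
P=np.array([[0,.123,.005],[0,-.123,.005],[-.166,-.123,.005],[-.166,.123,.005],[-.2,.025,.03],[-.2,-.085,.03]])
uv=np.array([[46,105],[604,38],[655,418],[72,492],[298,545],[578,508]])/3.8+[105,160]
f=lambda p:(proj(box2w(P,p),c)-uv).ravel()
r=least_squares(f,[.55,.1,.1]);p=r.x;print(p,np.degrees(p[2]),r.fun.reshape(-1,2).round(1))
key=np.array([[-.125,.08,.031]]);bar=np.array([[-.2,-.03,.03]])
print("key",box2w(key,p),"bar",box2w(bar,p),"barUp",box2w(np.array([[.03,-.03,.2]]),p))
# key angle: bow top corners for angles
for a in (0,.1,.2):
    b=np.array([[x,y,.014] for x in(.018,-.018) for y in(.0045,-.0045)])
    print(a,((proj(box2w(Ro.from_euler('z',-a).apply(b)+key,p),c)-[105,160])*3.8).round().tolist())
np.save("p.npy",p)
E
```

```text
[0.62410697 0.16150268 0.11875143] 6.803955693291196 [[-0.5  0.2]
 [ 0.9 -0.7]
 [ 0.4 -0.4]
 [-0.3 -0. ]
 [ 0.8  0.2]
 [-1.2  0.6]]
key [[0.4905095 0.2261302 0.111    ]] bar [[0.42906968 0.10801946 0.11      ]] barUp [[0.65744986 0.13526814 0.28      ]]
0 [[125.0, 331.0], [147.0, 328.0], [132.0, 420.0], [154.0, 418.0]]
0.1 [[129.0, 329.0], [152.0, 329.0], [127.0, 420.0], [150.0, 419.0]]
0.2 [[134.0, 328.0], [156.0, 330.0], [123.0, 418.0], [145.0, 420.0]]
```

```bash
cat >> h.py <<'E'
def delta(pos,psi,start=None):
    """round deltas from start pose (pos, psi deg; default measured) to vertical tool at pos, yaw psi deg"""
    if start is None:
        s,R=tool(); p0=s["tool_pos"]
    else:
        p0=np.array(start[0]); R=Ro.from_euler('z',start[1],degrees=True)*Ro.from_euler('x',180,degrees=True)
    Rt=Ro.from_euler('z',psi,degrees=True)*Ro.from_euler('x',180,degrees=True)
    d=R.inv().apply(np.array(pos)-p0)/.5; w=(R.inv()*Rt).as_rotvec()/(np.pi/2)
    print("xyz",d.round(4),"w",w.round(4))
E
python3 - <<'E'
from h import *
delta((.42,-.2,.23),85)
delta((.45,.13,.23),150,((.42,-.2,.23),85))
E
```

```text
xyz [ 0.6773 -0.4115  0.0021] w [-7.000e-04 -6.000e-04 -7.466e-01]
xyz [0.6627 0.0022 0.    ] w [-0.      0.     -0.7222]
```

>>> carry_out(deltas=[{"x": 0.08,"y": -0.05,"wz": -0.09,"fingers": 0.45},{"x": 0.17,"y": -0.1,"wz": -0.19,"fingers": 0.45},{"x": 0.25,"y": -0.15,"wz": -0.28,"fingers": 0.45},{"x": 0.34,"y": -0.2,"wz": -0.37,"fingers": 0.45},{"x": 0.42,"y": -0.25,"wz": -0.47,"fingers": 0.45},{"x": 0.51,"y": -0.31,"wz": -0.56,"fingers": 0.45},{"x": 0.59,"y": -0.36,"wz": -0.65,"fingers": 0.45},{"x": 0.68,"y": -0.41,"wz": -0.75,"fingers": 0.45}])

```text
schema error: expected keys wx, wy, wz, x, y, z, fingers
```

>>> carry_out(deltas=[{"x": 0.08,"wz": -0.09,"fingers": 0.45},{"x": 0.16,"wz": -0.18,"fingers": 0.45},{"x": 0.25,"wz": -0.27,"fingers": 0.45},{"x": 0.33,"wz": -0.36,"fingers": 0.45},{"x": 0.41,"wz": -0.45,"fingers": 0.45},{"x": 0.5,"wz": -0.54,"fingers": 0.45},{"x": 0.58,"wz": -0.63,"fingers": 0.45},{"x": 0.66,"wz": -0.72,"fingers": 0.45}])

```text
schema error: expected keys wx, wy, wz, x, y, z, fingers
```

```bash
python3 - <<'E'
from h import *
delta((.4905,.2261,.19),184)
s,R=tool();print(s["tool_pos"],s["joints"],s["opening"],s["time"])
E
```

```text
xyz [ 1.0721 -1.1797  0.0832] w [ 0.0000e+00 -1.3000e-03 -1.8466e+00]
[ 0.16053234 -0.49947495  0.2307051 ] [-1.40596231e+00  3.42641010e-01  1.52491180e+00 -5.73964833e-06
  1.27542638e+00 -1.45991752e-01] 0.085253191416872 0.1
```

All keys are required in each row.

>>> carry_out(deltas=[{"wx": 0,"wy": 0,"wz": -0.09,"x": 0.08,"y": -0.05,"z": 0,"fingers": 0.45},{"wx": 0,"wy": 0,"wz": -0.18,"x": 0.16,"y": -0.1,"z": 0,"fingers": 0.45},{"wx": 0,"wy": 0,"wz": -0.27,"x": 0.25,"y": -0.15,"z": 0,"fingers": 0.45},{"wx": 0,"wy": 0,"wz": -0.36,"x": 0.33,"y": -0.2,"z": 0,"fingers": 0.45},{"wx": 0,"wy": 0,"wz": -0.45,"x": 0.41,"y": -0.25,"z": 0,"fingers": 0.45},{"wx": 0,"wy": 0,"wz": -0.54,"x": 0.5,"y": -0.3,"z": 0,"fingers": 0.45},{"wx": 0,"wy": 0,"wz": -0.63,"x": 0.58,"y": -0.35,"z": 0,"fingers": 0.45},{"wx": 0,"wy": 0,"wz": -0.72,"x": 0.66,"y": -0.4,"z": 0,"fingers": 0.45}])

```text
time: 0.9
tool_pos: [0.4145, -0.2066, 0.2312]
tcp_rot: [-0.0, 0.749, 0.662, -0.0]
ft_force: [-0.1, 0.4, -0.3]
opening: 0.0383
grasp_force: 0.0
```

>>> carry_out(deltas=[{"wx": 0,"wy": 0,"wz": -0.09,"x": 0.08,"y": 0,"z": 0,"fingers": 0.45},{"wx": 0,"wy": 0,"wz": -0.18,"x": 0.16,"y": 0,"z": 0,"fingers": 0.45},{"wx": 0,"wy": 0,"wz": -0.27,"x": 0.25,"y": 0,"z": 0,"fingers": 0.45},{"wx": 0,"wy": 0,"wz": -0.36,"x": 0.33,"y": 0,"z": 0,"fingers": 0.45},{"wx": 0,"wy": 0,"wz": -0.45,"x": 0.41,"y": 0,"z": 0,"fingers": 0.45},{"wx": 0,"wy": 0,"wz": -0.54,"x": 0.5,"y": 0,"z": 0,"fingers": 0.45},{"wx": 0,"wy": 0,"wz": -0.63,"x": 0.58,"y": 0,"z": 0,"fingers": 0.45},{"wx": 0,"wy": 0,"wz": -0.72,"x": 0.66,"y": 0,"z": 0,"fingers": 0.45}])

```text
time: 1.7
tool_pos: [0.4558, 0.1205, 0.2311]
tcp_rot: [-0.0, 0.278, 0.961, -0.0]
ft_force: [0.6, -0.0, 0.6]
opening: 0.038
grasp_force: 0.0
```

```bash
python3 - <<'E'
from h import *
delta((.4905,.2261,.19),184)
s,R=tool();print(s["tool_pos"],s["joints"],s["opening"],s["time"])
E
```

```text
xyz [0.0539 0.2157 0.0821] w [-2.000e-04 -2.000e-04 -4.027e-01]
[0.45578766 0.120519   0.23108498] [ 9.58036891e-02  2.44449399e-01  1.66353402e+00 -1.11646065e-04
  1.23401143e+00 -9.12148418e-01] 0.03803082664788278 1.7
```

>>> carry_out(deltas=[{"wx": 0,"wy": 0,"wz": -0.08,"x": 0.01,"y": 0.04,"z": 0.02,"fingers": 0.45},{"wx": 0,"wy": 0,"wz": -0.16,"x": 0.02,"y": 0.09,"z": 0.03,"fingers": 0.45},{"wx": 0,"wy": 0,"wz": -0.24,"x": 0.03,"y": 0.13,"z": 0.05,"fingers": 0.45},{"wx": 0,"wy": 0,"wz": -0.32,"x": 0.04,"y": 0.17,"z": 0.06,"fingers": 0.45},{"wx": 0,"wy": 0,"wz": -0.4,"x": 0.054,"y": 0.216,"z": 0.08,"fingers": 0.45},{"wx": 0,"wy": 0,"wz": -0.4,"x": 0.054,"y": 0.216,"z": 0.08,"fingers": 0.45},{"wx": 0,"wy": 0,"wz": -0.4,"x": 0.054,"y": 0.216,"z": 0.08,"fingers": 0.45},{"wx": 0,"wy": 0,"wz": -0.4,"x": 0.054,"y": 0.216,"z": 0.08,"fingers": 0.45}])

```text
time: 2.5
tool_pos: [0.4913, 0.2237, 0.1914]
tcp_rot: [-0.0, -0.029, 1.0, -0.0]
ft_force: [0.7, 0.2, 0.1]
opening: 0.0384
grasp_force: 0.0
```

```bash
python3 - <<'E'
from h import *
import cv2
s,R=tool();c=get_calibration("wrist");i=read_camera("wrist")
cv2.imwrite("pics/w1.png",i[:,:,::-1])
p=np.load("p.npy")
print(s["tool_pos"],s["joints"])
b=np.array([[x,y,.014] for x in(.018,-.018) for y in(.0045,-.0045)])+[-.125,.08,.031]
print(proj(box2w(b,p),c).round(1).tolist(), proj(box2w(np.array([[-.166,.123,.005],[-.2,.025,.03]]),p),c).round(1))
delta((.4905,.2261,.0923),184)
E
```

```text
[0.49131525 0.22365837 0.19139521] [ 2.85393738e-01  4.03919567e-01  1.54534244e+00 -3.80963589e-04
  1.19263368e+00 -1.34292209e+00]
[[290.5, 247.4], [276.8, 248.2], [287.7, 195.0], [273.2, 195.9]] [[339.  143.8]
 [185.1 104.6]]
xyz [0.0017 0.0052 0.1986] w [-0.0002  0.0002 -0.0078]
```

View pics/w1.png

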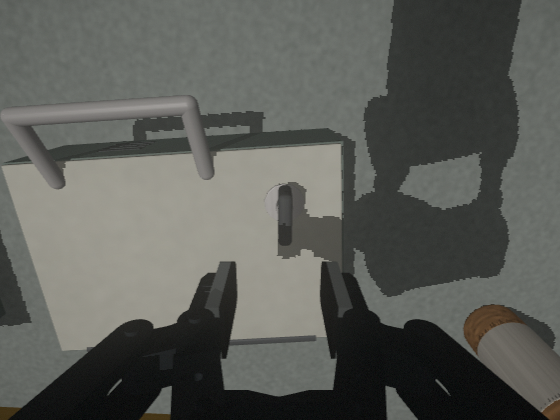

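The wrist view shows the key bow around (285,215), the panel's left free corner at (342,140) and the bar end at (193,100), a few pixels off the prediction. I'll take one enlarged crop for refinement.

```bash
python3 - <<'E'
import cv2
i=cv2.imread("pics/w1.png")[85:265,170:360]
cv2.imwrite("pics/crop1.png",cv2.convertScaleAbs(cv2.resize(i,None,fx=3.3*1,fy=3.3,interpolation=cv2.INTER_CUBIC),alpha=1.5,beta=10))
E
```

```text
(no output)
```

View pics/crop1.png

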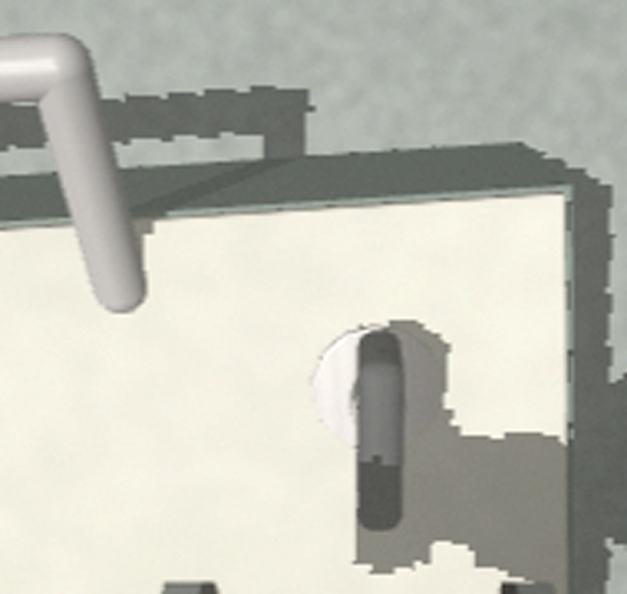

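```bash
python3 - <<'E'
from h import *
s,R=tool();c=get_calibration("wrist")
for z in(-.0187,-.01,0): print(proj(R.apply([[0,0,z],[0,.019,z],[0,-.019,z]])+s["tool_pos"],c).round(1).tolist())
E
```

```text
[[278.2, 301.1], [324.5, 301.1], [231.8, 301.1]]
[[278.2, 289.4], [322.0, 289.4], [234.3, 289.4]]
[[278.1, 277.4], [319.4, 277.4], [236.9, 277.4]]
```

```bash
python3 - <<'E'
from h import *
p=np.load("p.npy");p[1]+=.002;p[0]-=.0003;np.save("p.npy",p)
s,R=tool();print(s["tool_pos"],s["joint_vel"].round(4))
delta((.490,.228,.0925),183.8)
E
```

```text
[0.49146175 0.22356158 0.1915994 ] [-0.0033 -0.0056 -0.0014 -0.0009 -0.0005 -0.0022]
xyz [0.0025 0.0091 0.1982] w [-0.0002  0.0002 -0.0055]
```

>>> carry_out(deltas=[{"wx": 0,"wy": 0,"wz": -0.005,"x": 0.0025,"y": 0.009,"z": 0.04,"fingers": 0.45},{"wx": 0,"wy": 0,"wz": -0.005,"x": 0.0025,"y": 0.009,"z": 0.08,"fingers": 0.45},{"wx": 0,"wy": 0,"wz": -0.005,"x": 0.0025,"y": 0.009,"z": 0.11,"fingers": 0.45},{"wx": 0,"wy": 0,"wz": -0.005,"x": 0.0025,"y": 0.009,"z": 0.14,"fingers": 0.45},{"wx": 0,"wy": 0,"wz": -0.005,"x": 0.0025,"y": 0.009,"z": 0.17,"fingers": 0.45},{"wx": 0,"wy": 0,"wz": -0.005,"x": 0.0025,"y": 0.009,"z": 0.19,"fingers": 0.45},{"wx": 0,"wy": 0,"wz": -0.005,"x": 0.0025,"y": 0.009,"z": 0.196,"fingers": 0.45},{"wx": 0,"wy": 0,"wz": -0.005,"x": 0.0025,"y": 0.009,"z": 0.196,"fingers": 0.45}])

```text
time: 3.35
tool_pos: [0.49, 0.2284, 0.0934]
tcp_rot: [-0.0, -0.033, 0.999, -0.0]
ft_force: [0.4, 0.2, -0.5]
opening: 0.0383
grasp_force: 0.0
```

```bash
python3 - <<'E'
from h import *
import cv2
s,R=tool();print(s["tool_pos"],s["ft_force"])
delta((.490,.228,.0925),183.8)
i=read_camera("wrist")[150:420,120:440]
cv2.imwrite("pics/w2.png",cv2.resize(cv2.convertScaleAbs(i[:,:,::-1],alpha=1.6,beta=15),None,fx=2,fy=2))
E
```

```text
[0.49004027 0.22839455 0.09335319] [ 0.42623122  0.1937113  -0.4504668 ]
xyz [ 0.0001 -0.0008  0.0017] w [-0.0001 -0.0001  0.0002]
```

View pics/w2.png

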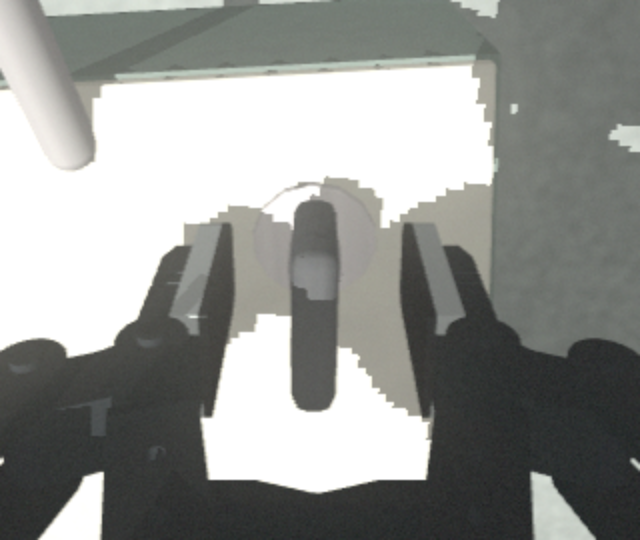

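The bow (crop x 291–338) is centred between the fingers (232 and 402). Now I'll close.

>>> carry_out(deltas=[{"wx": 0,"wy": 0,"wz": 0,"x": 0,"y": 0,"z": 0,"fingers": 0},{"wx": 0,"wy": 0,"wz": 0,"x": 0,"y": 0,"z": 0,"fingers": 0},{"wx": 0,"wy": 0,"wz": 0,"x": 0,"y": 0,"z": 0,"fingers": 0},{"wx": 0,"wy": 0,"wz": 0,"x": 0,"y": 0,"z": 0,"fingers": 0},{"wx": 0,"wy": 0,"wz": 0,"x": 0,"y": 0,"z": 0,"fingers": 0},{"wx": 0,"wy": 0,"wz": 0,"x": 0,"y": 0,"z": 0,"fingers": 0},{"wx": 0,"wy": 0,"wz": 0,"x": 0,"y": 0,"z": 0,"fingers": 0},{"wx": 0,"wy": 0,"wz": 0,"x": 0,"y": 0,"z": 0,"fingers": 0}])

```text
time: 4.2
tool_pos: [0.4904, 0.2279, 0.0941]
tcp_rot: [0.001, -0.034, 0.999, -0.001]
ft_force: [0.0, -4.6, 5.2]
opening: 0.0081
grasp_force: 58.7
```

>>> carry_out(deltas=[{"wx": 0,"wy": 0,"wz": 0.06,"x": 0,"y": 0,"z": 0,"fingers": 0},{"wx": 0,"wy": 0,"wz": 0.12,"x": 0,"y": 0,"z": 0,"fingers": 0},{"wx": 0,"wy": 0,"wz": 0.18,"x": 0,"y": 0,"z": 0,"fingers": 0},{"wx": 0,"wy": 0,"wz": 0.24,"x": 0,"y": 0,"z": 0,"fingers": 0},{"wx": 0,"wy": 0,"wz": 0.3,"x": 0,"y": 0,"z": 0,"fingers": 0},{"wx": 0,"wy": 0,"wz": 0.36,"x": 0,"y": 0,"z": 0,"fingers": 0},{"wx": 0,"wy": 0,"wz": 0.42,"x": 0,"y": 0,"z": 0,"fingers": 0},{"wx": 0,"wy": 0,"wz": 0.48,"x": 0,"y": 0,"z": 0,"fingers": 0}])

```text
time: 5.0
tool_pos: [0.4903, 0.2276, 0.0941]
tcp_rot: [0.001, 0.338, 0.941, -0.001]
ft_force: [-0.9, -6.0, 4.6]
opening: 0.0086
grasp_force: 58.7
```

>>> carry_out(deltas=[{"wx": 0,"wy": 0,"wz": 0.07,"x": 0,"y": 0,"z": 0,"fingers": 0},{"wx": 0,"wy": 0,"wz": 0.14,"x": 0,"y": 0,"z": 0,"fingers": 0},{"wx": 0,"wy": 0,"wz": 0.21,"x": 0,"y": 0,"z": 0,"fingers": 0},{"wx": 0,"wy": 0,"wz": 0.28,"x": 0,"y": 0,"z": 0,"fingers": 0},{"wx": 0,"wy": 0,"wz": 0.35,"x": 0,"y": 0,"z": 0,"fingers": 0},{"wx": 0,"wy": 0,"wz": 0.42,"x": 0,"y": 0,"z": 0,"fingers": 0},{"wx": 0,"wy": 0,"wz": 0.47,"x": 0,"y": 0,"z": 0,"fingers": 0},{"wx": 0,"wy": 0,"wz": 0.49,"x": 0,"y": 0,"z": 0,"fingers": 0}])

```text
time: 5.8
tool_pos: [0.4901, 0.2275, 0.0941]
tcp_rot: [0.001, 0.666, 0.746, -0.001]
ft_force: [-2.0, -6.9, 5.5]
opening: 0.0082
grasp_force: 59.6
```

```bash
python3 - <<'E'
from h import *
s,R=tool();x=R.apply([1,0,0]);print(s["tool_pos"],s["ft_force"],s["moment"],np.degrees(np.arctan2(x[1],x[0])),s["opening"])
E
```

```text
[0.49006083 0.2274694  0.09405365] [-1.9607297  -6.93106496  5.52667146] [-1.17535583  0.21157643  0.28586696] 96.4316428952212 0.008181338383193555
```

>>> carry_out(deltas=[{"wx": 0,"wy": 0,"wz": 0.01,"x": 0,"y": 0,"z": 0,"fingers": 0},{"wx": 0,"wy": 0,"wz": 0.02,"x": 0,"y": 0,"z": 0,"fingers": 0},{"wx": 0,"wy": 0,"wz": 0.03,"x": 0,"y": 0,"z": 0,"fingers": 0},{"wx": 0,"wy": 0,"wz": 0.03,"x": 0,"y": 0,"z": 0,"fingers": 0},{"wx": 0,"wy": 0,"wz": 0.03,"x": 0,"y": 0,"z": 0,"fingers": 0},{"wx": 0,"wy": 0,"wz": 0.03,"x": 0,"y": 0,"z": 0,"fingers": 0},{"wx": 0,"wy": 0,"wz": 0.03,"x": 0,"y": 0,"z": 0,"fingers": 0},{"wx": 0,"wy": 0,"wz": 0.03,"x": 0,"y": 0,"z": 0,"fingers": 0}])

```text
time: 6.6
tool_pos: [0.4901, 0.2275, 0.0941]
tcp_rot: [0.001, 0.682, 0.731, -0.001]
ft_force: [-1.1, -7.3, 6.8]
opening: 0.0083
grasp_force: 73.8
```

```bash
python3 - <<'E'
from h import *
s,R=tool();x=R.apply([1,0,0]);print(s["tool_pos"],s["ft_force"],s["moment"],np.degrees(np.arctan2(x[1],x[0])),s["opening"])
E
```

```text
[0.49006883 0.22747624 0.09409401] [-1.13495447 -7.30599488  6.82068826] [-1.20172402  0.25627418  0.66380877] 93.96674235648855 0.008263060858027083
```

The moment is rising against the stop. I'll release and lift.

>>> carry_out(deltas=[{"wx": 0,"wy": 0,"wz": 0,"x": 0,"y": 0,"z": 0,"fingers": 0.45},{"wx": 0,"wy": 0,"wz": 0,"x": 0,"y": 0,"z": 0,"fingers": 0.45},{"wx": 0,"wy": 0,"wz": 0,"x": 0,"y": 0,"z": 0,"fingers": 0.45},{"wx": 0,"wy": 0,"wz": 0,"x": 0,"y": 0,"z": 0,"fingers": 0.45},{"wx": 0,"wy": 0,"wz": 0,"x": 0,"y": 0,"z": -0.05,"fingers": 0.45},{"wx": 0,"wy": 0,"wz": 0,"x": 0,"y": 0,"z": -0.12,"fingers": 0.45},{"wx": 0,"wy": 0,"wz": 0,"x": 0,"y": 0,"z": -0.2,"fingers": 0.45},{"wx": 0,"wy": 0,"wz": 0,"x": 0,"y": 0,"z": -0.2,"fingers": 0.45}])

```text
time: 7.4
tool_pos: [0.4927, 0.2297, 0.1987]
tcp_rot: [0.003, 0.683, 0.731, 0.005]
ft_force: [-0.3, -0.3, 0.9]
opening: 0.0389
grasp_force: 0.0
```

```bash
python3 - <<'E'
from h import *
p=np.load("p.npy");bar=box2w(np.array([[-.2,-.03,.03]]),p)[0];print(bar)
s,R=tool();print(s["tool_pos"],s["opening"])
delta((bar[0],bar[1],.19),96.8)
E
```

```text
[0.42876968 0.11001946 0.11      ]
[0.49271394 0.22974253 0.1986956 ] 0.03889735944044032
xyz [-0.2303 -0.1439  0.0154] w [ 0.0065 -0.0014 -0.0326]
```

>>> carry_out(deltas=[{"wx": 0,"wy": 0,"wz": 0,"x": -0.06,"y": -0.04,"z": 0,"fingers": 0.45},{"wx": 0,"wy": 0,"wz": -0.01,"x": -0.12,"y": -0.08,"z": 0,"fingers": 0.45},{"wx": 0,"wy": 0,"wz": -0.02,"x": -0.18,"y": -0.11,"z": 0.01,"fingers": 0.45},{"wx": 0,"wy": 0,"wz": -0.03,"x": -0.23,"y": -0.144,"z": 0.015,"fingers": 0.45},{"wx": 0,"wy": 0,"wz": -0.03,"x": -0.23,"y": -0.144,"z": 0.015,"fingers": 0.45},{"wx": 0,"wy": 0,"wz": -0.03,"x": -0.23,"y": -0.144,"z": 0.015,"fingers": 0.45},{"wx": 0,"wy": 0,"wz": -0.03,"x": -0.23,"y": -0.144,"z": 0.015,"fingers": 0.45},{"wx": 0,"wy": 0,"wz": -0.03,"x": -0.23,"y": -0.144,"z": 0.015,"fingers": 0.45}])

```text
time: 8.2
tool_pos: [0.4263, 0.1098, 0.1857]
tcp_rot: [0.0, 0.665, 0.747, 0.0]
ft_force: [1.1, 0.8, -0.3]
opening: 0.0382
grasp_force: 0.0
```

```bash
python3 - <<'E'
from h import *
import cv2
p=np.load("p.npy");bar=box2w(np.array([[-.2,-.03,.03]]),p)[0]
s,R=tool();print(s["tool_pos"]);c=get_calibration("wrist")
delta((bar[0],bar[1],.0915),96.8)
cv2.imwrite("pics/w3.png",read_camera("wrist")[:,:,::-1])
cv2.imwrite("pics/top1.png",read_camera("top")[:,:,::-1])
print(proj(box2w(np.array([[-.2,.025,.03],[-.2,-.03,.03],[-.2,-.085,.03],[-.166,.123,.005]]),p),c).round(1).tolist(),proj(R.apply([[0,0,0]])+s["tool_pos"],c))
E
```

```text
[0.42633382 0.10980073 0.18568888]
xyz [-1.000e-04  4.800e-03  1.884e-01] w [ 0.0002 -0.     -0.0021]
[[281.3, 134.8], [281.3, 218.5], [281.3, 290.3], [338.6, -39.3]] [[277.47369113 277.87679594]]
```

View pics/w3.png

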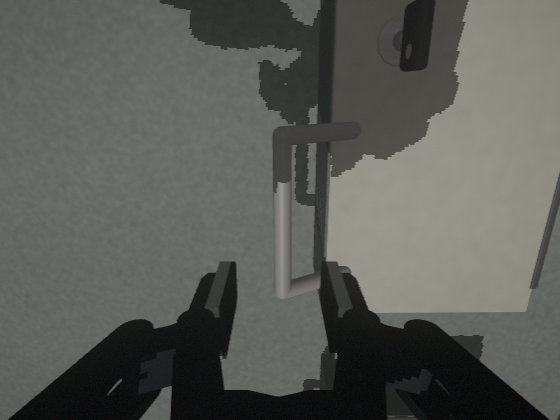

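The bow now lies parallel to the panel edge, so the key is turned. The bar is at column 282 against a predicted 281, so I'll descend and pinch.

>>> carry_out(deltas=[{"wx": 0,"wy": 0,"wz": 0,"x": 0,"y": 0.005,"z": 0.05,"fingers": 0.45},{"wx": 0,"wy": 0,"wz": 0,"x": 0,"y": 0.005,"z": 0.1,"fingers": 0.45},{"wx": 0,"wy": 0,"wz": 0,"x": 0,"y": 0.005,"z": 0.15,"fingers": 0.45},{"wx": 0,"wy": 0,"wz": 0,"x": 0,"y": 0.005,"z": 0.18,"fingers": 0.45},{"wx": 0,"wy": 0,"wz": 0,"x": 0,"y": 0.005,"z": 0.186,"fingers": 0.45},{"wx": 0,"wy": 0,"wz": 0,"x": 0,"y": 0.005,"z": 0.186,"fingers": 0.2},{"wx": 0,"wy": 0,"wz": 0,"x": 0,"y": 0.005,"z": 0.186,"fingers": 0},{"wx": 0,"wy": 0,"wz": 0,"x": 0,"y": 0.005,"z": 0.186,"fingers": 0}])

```text
time: 9.1
tool_pos: [0.429, 0.1096, 0.0936]
tcp_rot: [0.001, 0.665, 0.746, 0.001]
ft_force: [0.5, 1.1, 0.2]
opening: 0.0098
grasp_force: 58.5
```

>>> carry_out(deltas=[{"wx": 0,"wy": 0,"wz": 0,"x": 0,"y": 0,"z": 0,"fingers": 0},{"wx": 0,"wy": 0,"wz": 0,"x": 0,"y": 0,"z": 0,"fingers": 0},{"wx": 0,"wy": 0,"wz": 0,"x": 0,"y": 0,"z": 0,"fingers": 0},{"wx": 0,"wy": 0,"wz": 0,"x": 0,"y": 0,"z": 0,"fingers": 0},{"wx": 0,"wy": 0,"wz": 0,"x": 0,"y": 0,"z": 0,"fingers": 0},{"wx": 0,"wy": 0,"wz": 0,"x": 0,"y": 0,"z": 0,"fingers": 0},{"wx": 0,"wy": 0,"wz": 0,"x": 0,"y": 0,"z": 0,"fingers": 0},{"wx": 0,"wy": 0,"wz": 0,"x": 0,"y": 0,"z": 0,"fingers": 0}])

```text
time: 9.9
tool_pos: [0.429, 0.1096, 0.0936]
tcp_rot: [0.001, 0.665, 0.746, 0.001]
ft_force: [-0.4, 2.4, 5.4]
opening: 0.0102
grasp_force: 58.9
```

```bash
python3 - <<'E'
from h import *
p=np.load("p.npy")
s,R=tool();print(s["tool_pos"],s["ft_force"],s["opening"],s["grasp_force"])
h=R.apply([0,0,-.0187])+s["tool_pos"]; print("hold in hinge frame",Ro.from_euler('z',-p[2]).apply(h-[p[0],p[1],.08]))
b0=np.array([-.2,-.03,.03])
for i,t in enumerate(np.linspace(0,np.pi/2,25)[1:]):
    d=Ro.from_euler('z',p[2]).apply(Ro.from_euler('y',t).apply(b0)-b0)
    print(i+1,(R.inv().apply(d)/.5).round(3))
E
```

```text
[0.42897008 0.10958926 0.09356551] [-0.42652933  2.36532321  5.37672527] 0.01016745891253047 58.89444887638092
hold in hinge frame [-0.19988775 -0.03045177  0.03226547]
1 [ 0.     0.005 -0.026]
2 [ 0.     0.011 -0.052]
3 [ 0.     0.02  -0.077]
4 [ 0.     0.029 -0.101]
5 [ 0.     0.041 -0.125]
6 [ 0.     0.054 -0.148]
7 [ 0.     0.068 -0.171]
8 [ 0.     0.084 -0.192]
9 [ 0.     0.101 -0.212]
10 [ 0.001  0.12  -0.231]
11 [ 0.001  0.139 -0.249]
12 [ 0.001  0.16  -0.265]
13 [ 0.001  0.182 -0.28 ]
14 [ 0.001  0.205 -0.293]
15 [ 0.001  0.228 -0.305]
16 [ 0.001  0.253 -0.316]
17 [ 0.001  0.278 -0.325]
18 [ 0.001  0.303 -0.332]
19 [ 0.001  0.329 -0.337]
20 [ 0.002  0.355 -0.341]
21 [ 0.002  0.381 -0.343]
22 [ 0.002  0.408 -0.344]
23 [ 0.002  0.434 -0.342]
24 [ 0.002  0.461 -0.339]
```

>>> carry_out(deltas=[{"wx": 0,"wy": 0,"wz": 0,"x": 0,"y": 0.005,"z": -0.026,"fingers": 0},{"wx": 0,"wy": 0,"wz": 0,"x": 0,"y": 0.011,"z": -0.052,"fingers": 0},{"wx": 0,"wy": 0,"wz": 0,"x": 0,"y": 0.02,"z": -0.077,"fingers": 0},{"wx": 0,"wy": 0,"wz": 0,"x": 0,"y": 0.029,"z": -0.101,"fingers": 0},{"wx": 0,"wy": 0,"wz": 0,"x": 0,"y": 0.041,"z": -0.125,"fingers": 0},{"wx": 0,"wy": 0,"wz": 0,"x": 0,"y": 0.054,"z": -0.148,"fingers": 0},{"wx": 0,"wy": 0,"wz": 0,"x": 0,"y": 0.068,"z": -0.171,"fingers": 0},{"wx": 0,"wy": 0,"wz": 0,"x": 0,"y": 0.084,"z": -0.192,"fingers": 0}])

```text
time: 10.7
tool_pos: [0.467, 0.1143, 0.1878]
tcp_rot: [-0.003, 0.665, 0.746, -0.003]
ft_force: [-7.4, 1.2, -3.7]
opening: 0.0096
grasp_force: 58.4
```

```bash
python3 - <<'E'
from h import *
p=np.load("p.npy")
s,R=tool();print(s["tool_pos"],s["ft_force"],s["opening"],s["grasp_force"],s["joints"])
h=R.apply([0,0,-.0187])+s["tool_pos"]; h=Ro.from_euler('z',-p[2]).apply(h-[p[0],p[1],.08]); print(h,np.hypot(h[0],h[2]),np.degrees(np.arctan2(h[2],-h[0])-np.arctan2(.03,.2)))
E
```

```text
[0.46702358 0.11425893 0.18782623] [-7.38668006  1.19821831 -3.74937204] 0.009629024778401966 58.38936746120453 [ 8.01483262e-02  3.08515793e-01  1.70267248e+00  3.54925002e-04
  1.13866752e+00 -3.46148253e-02]
[-0.16135908 -0.03033441  0.12652559] 0.20504993525610637 29.570093973783276
```

>>> carry_out(deltas=[{"wx": 0,"wy": 0,"wz": 0,"x": 0,"y": 0.017,"z": -0.02,"fingers": 0},{"wx": 0,"wy": 0,"wz": 0,"x": 0,"y": 0.036,"z": -0.039,"fingers": 0},{"wx": 0,"wy": 0,"wz": 0,"x": 0,"y": 0.055,"z": -0.057,"fingers": 0},{"wx": 0,"wy": 0,"wz": 0,"x": 0,"y": 0.076,"z": -0.073,"fingers": 0},{"wx": 0,"wy": 0,"wz": 0,"x": 0,"y": 0.098,"z": -0.088,"fingers": 0},{"wx": 0,"wy": 0,"wz": 0,"x": 0,"y": 0.121,"z": -0.101,"fingers": 0},{"wx": 0,"wy": 0,"wz": 0,"x": 0,"y": 0.144,"z": -0.113,"fingers": 0},{"wx": 0,"wy": 0,"wz": 0,"x": 0,"y": 0.169,"z": -0.124,"fingers": 0}])

```text
time: 11.5
tool_pos: [0.5516, 0.1246, 0.2536]
tcp_rot: [-0.002, 0.665, 0.747, -0.001]
ft_force: [-13.5, 2.2, 18.0]
opening: 0.0096
grasp_force: 62.1
```

>>> carry_out(deltas=[{"wx": 0,"wy": 0,"wz": 0,"x": 0,"y": 0.025,"z": -0.009,"fingers": 0},{"wx": 0,"wy": 0,"wz": 0,"x": 0,"y": 0.05,"z": -0.016,"fingers": 0},{"wx": 0,"wy": 0,"wz": 0,"x": 0,"y": 0.076,"z": -0.021,"fingers": 0},{"wx": 0,"wy": 0,"wz": 0,"x": 0,"y": 0.102,"z": -0.025,"fingers": 0},{"wx": 0,"wy": 0,"wz": 0,"x": 0,"y": 0.128,"z": -0.027,"fingers": 0},{"wx": 0,"wy": 0,"wz": 0,"x": 0,"y": 0.155,"z": -0.028,"fingers": 0},{"wx": 0,"wy": 0,"wz": 0,"x": 0,"y": 0.181,"z": -0.026,"fingers": 0},{"wx": 0,"wy": 0,"wz": 0,"x": 0,"y": 0.208,"z": -0.023,"fingers": 0}])

```text
time: 12.3
tool_pos: [0.6567, 0.1375, 0.2633]
tcp_rot: [-0.001, 0.665, 0.747, 0.0]
ft_force: [-2.3, 5.5, 3.6]
opening: 0.0099
grasp_force: 66.3
```

```bash
python3 - <<'E'
from h import *
p=np.load("p.npy")
s,R=tool();print(s["tool_pos"],s["ft_force"],s["opening"],s["grasp_force"],s["joints"])
h=R.apply([0,0,-.0187])+s["tool_pos"]; h=Ro.from_euler('z',-p[2]).apply(h-[p[0],p[1],.08]); print(h,np.hypot(h[0],h[2]),np.degrees(np.arctan2(h[2],-h[0])-np.arctan2(.03,.2)))
E
```

```text
[0.65667207 0.13746187 0.2632896 ] [-2.33663516  5.51430554  3.62961164] 0.009851439495422469 66.33662939071655 [ 0.09105242  0.60843189  1.00191102  0.00250089  1.53236145 -0.0249205 ]
[ 0.02956801 -0.02979832  0.20198953] 0.20414220175467498 89.79726413047749
```

At about 90°. I'll nudge slightly, release and rise.

>>> carry_out(deltas=[{"wx": 0,"wy": 0,"wz": 0,"x": 0,"y": 0.005,"z": 0,"fingers": 0},{"wx": 0,"wy": 0,"wz": 0,"x": 0,"y": 0.005,"z": 0,"fingers": 0},{"wx": 0,"wy": 0,"wz": 0,"x": 0,"y": 0.005,"z": 0,"fingers": 0.35},{"wx": 0,"wy": 0,"wz": 0,"x": 0,"y": 0.005,"z": 0,"fingers": 0.35},{"wx": 0,"wy": 0,"wz": 0,"x": 0,"y": 0.005,"z": 0,"fingers": 0.35},{"wx": 0,"wy": 0,"wz": 0,"x": 0,"y": 0.005,"z": 0,"fingers": 0.35},{"wx": 0,"wy": 0,"wz": 0,"x": 0,"y": 0.005,"z": -0.04,"fingers": 0.35},{"wx": 0,"wy": 0,"wz": 0,"x": 0,"y": 0.005,"z": -0.1,"fingers": 0.35}])

```text
time: 13.1
tool_pos: [0.6591, 0.1357, 0.3107]
tcp_rot: [-0.002, 0.666, 0.746, -0.002]
ft_force: [0.7, 0.1, 0.3]
opening: 0.0297
grasp_force: 0.0
```

>>> carry_out(deltas=[{"wx": 0,"wy": 0,"wz": 0,"x": 0,"y": 0,"z": -0.08,"fingers": 0.35},{"wx": 0,"wy": 0,"wz": 0,"x": 0,"y": -0.05,"z": -0.1,"fingers": 0.35},{"wx": 0,"wy": 0,"wz": 0,"x": 0,"y": -0.1,"z": -0.1,"fingers": 0.35},{"wx": 0,"wy": 0,"wz": 0,"x": 0,"y": -0.17,"z": -0.1,"fingers": 0.35},{"wx": 0,"wy": 0,"wz": 0,"x": 0,"y": -0.24,"z": -0.1,"fingers": 0.35},{"wx": 0,"wy": 0,"wz": 0,"x": 0,"y": -0.3,"z": -0.1,"fingers": 0.35},{"wx": 0,"wy": 0,"wz": 0,"x": 0,"y": -0.3,"z": -0.1,"fingers": 0.35},{"wx": 0,"wy": 0,"wz": 0,"x": 0,"y": -0.3,"z": -0.1,"fingers": 0.35}])

```text
time: 13.9
tool_pos: [0.5109, 0.1187, 0.3631]
tcp_rot: [0.001, 0.666, 0.746, 0.001]
ft_force: [0.5, 0.4, 0.9]
opening: 0.0297
grasp_force: 0.0
```

```bash
python3 - <<'E'
from h import *
import cv2
p=np.load("p.npy")
for n in("side","top"):
    c=get_calibration(n)
    b=Ro.from_euler('y',np.pi/2).apply(np.array([[-.2,.025,.03],[-.2,-.085,.03],[-.166,.123,.005],[-.166,-.123,.005]]))
    print(n,proj(box2w(b,p),c).round(0).tolist())
    b=Ro.from_euler('y',1.4).apply(np.array([[-.2,.025,.03],[-.2,-.085,.03],[-.166,.123,.005],[-.166,-.123,.005]]))
    print("1.4",proj(box2w(b,p),c).round(0).tolist())
    cv2.imwrite(f"pics/{n}2.png",read_camera(n)[:,:,::-1])
E
```

```text
side [[145.0, 166.0], [173.0, 123.0], [144.0, 251.0], [203.0, 136.0]]
1.4 [[177.0, 165.0], [200.0, 122.0], [174.0, 253.0], [224.0, 137.0]]
top [[140.0, 122.0], [227.0, 111.0], [75.0, 158.0], [260.0, 135.0]]
1.4 [[142.0, 147.0], [230.0, 136.0], [76.0, 179.0], [263.0, 156.0]]
```

View pics/side2.png

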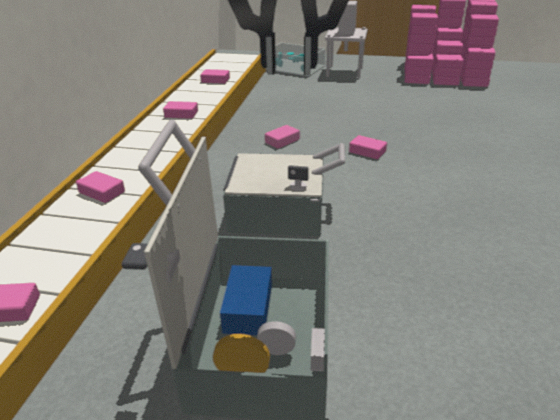

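View pics/top2.png

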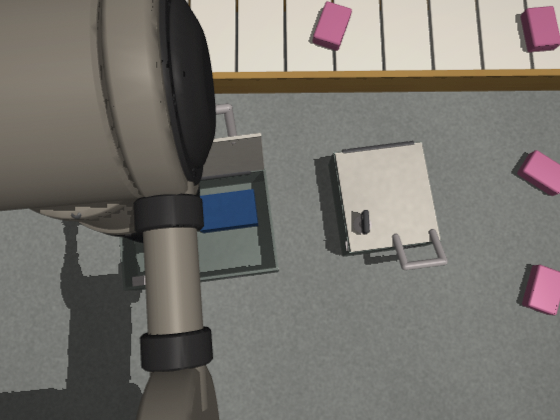

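The panel stands upright: the bar ends in the side view, (146,167) and (173,124), match the 90° prediction. The narrow box is unchanged and the arm is clear, so I'll hand the job in.

```bash
python3 -c "
from rig import *
print(ctrl.finish_job())"
```

```text
the job is handed in; nothing more can be done
None
```

I turned the wide box's key a full quarter turn clockwise to its stop and swung its panel up to about 90°. It was still standing open when I handed the job in at about 14 s, and I never touched the narrow box.

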